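Dock the gear tray

TASK

One of the two small handled trays carries two toothed gears, the other two smooth bushes. Slide the tray with the gears, which its handle lets you take from above, between the rails of the grey dock until it is fully home against the back stop, and leave it there with both gears still in it.

Things in the scene. Friction and masses are not known exactly. Their poses are not given: they have to be found in the camera images.
- gear_tray: Loose aluminium tray with two gears, 0.4 kg, on the table beside the dock's lane (its twin holds bushes): 110 (x) x 120 (y) mm, walls 16 high, floor 4 thick. Origin: centre of underside, z up; same either way round. Handle over its centre on two posts: black block 44 mm along x, 14 thick along y, 54 to 80 above the underside; grip it from above across the 14 mm (fingers closing along y).
- dock: Fixed grey U-shaped dock, no floor. Origin: on the table, where the tray's origin lies when home; x: push direction, mouth to back stop (face at x=+55 mm). Rails from x=-55, 134 mm apart inside, 158 outside; steel lips 14 mm inward over the tray, z 26 to 30 mm, so it enters only from the front. Cheeks flare the mouth to 160 mm at x=-86. Tray origin at x=-150: clear in front, table free.
- gear_a: Brass-coloured toothed gear, 36 mm across, 16 mm high, lying loose on one side of the handle in the tray. Origin: centre of its underside. (Tall projectors stand at both sides of the table, beyond 0.4 m left and right of the robot: come to the trays from the middle.)
- gear_b: Steel-grey toothed gear, 36 mm across, 14 mm high, lying loose on the other side of the handle in the tray. Origin: centre of its underside.
Things that resemble listed ones, but are neither listed nor needed, are in the scene too. What is shaped like the gear_b but black is not meant.

How it is judged:
At the end, for the whole second after the job is handed in: The gear tray lies flat on the table between the dock's rails, within 12 mm of fully home along and across the dock, within 10 degrees of its direction and at rest, with both gears still inside the tray (x of gear_tray in the frame of dock between -0.012 and 0.012 m and y of gear_tray in the frame of dock between -0.012 and 0.012 m and angle between the x axis of gear_tray and the x axis of dock, either way round below 0.175 rad and angle between gear_tray's own z axis and vertical below 0.09 rad and height (world z) of gear_tray below 0.01 m and linear speed of gear_tray below 0.02 m/s and z of gear_a in the frame of gear_tray between -0.005 and 0.03 m and x of gear_a in the frame of gear_tray between -0.055 and 0.055 m and y of gear_a in the frame of gear_tray between -0.06 and 0.06 m and z of gear_b in the frame of gear_tray between -0.005 and 0.03 m and x of gear_b in the frame of gear_tray between -0.055 and 0.055 m and y of gear_b in the frame of gear_tray between -0.06 and 0.06 m); the robot touches nothing.
It also fails if it takes over 42 s, if anything falls off the work surface, if the arm or the gripper's body presses on something with over 40 N, if the wrist force passes 120 N, or if a joint passes its speed limit or range.

ROBOT

A 7-joint arm with a two-finger parallel gripper is mounted at the origin on a cart in front of the work surface, level with it; the furniture and walls round the work are solid. World frame = base frame: x ahead of the robot, y to its left, z up, the work surface at z = 0. Lengths are in m, angles in rad, forces in N, time in s.
With the tool pointing down it reaches from about 0.35 to 0.9 m from the base axis. Payload 19.9 kg.
Tool frame: the origin (TCP) lies at the very end of the fingers, on their centre line; the grasp point (between the pads) lies 19 mm behind it; x points along the fingers, y is the direction in which the jaws open and shut, and the axes are right-handed (so a half turn about x gives the same grasp; the last joint's range is limited). The gripper opens to 94 mm and grips with 3 to 60 N. Pads are 16 mm wide; open, the fingers measure 119 mm over their backs; the gripper's body (75 mm by 177 mm) begins 78 mm behind the grasp point.
Start: joints at [-1.385, 0.417, -0.01, 1.614, 0.005, 1.111, -0.053], TCP at [0.141, 0.609, 0.205] pointing down, gripper open.
Joint ranges: [-2.81, 2.81], [-0.39, 2.02], [-1.27, 1.25], [0.06, 2.57], [-1.19, 4.33], [0.19, 2], [-2.82, 2.82]. Speed limits (rad/s): [1.89, 1.89, 2.39, 2.39, 3.01, 3.01, 3.01].

INTERFACE

Orientations are given as a rotation vector (axis times angle).
In Python, from plant import get_state, imaging, r gives the robot as it stands.
- The arm moves only by the tool arm_command, never from a script. Its argument "plan" is a list of rows, each a list of 7 numbers: the shift along the tool's x, y, z in mm, then the turn, a rotation vector about the tool's x, y, z in degrees, then the opening in per cent of the stroke, from 0 (shut) to 100 (fully open). A call has 1 to 10 rows; each row shifts and turns the pose as measured when the row begins, along the tool's axes as they then stand; what a row does not reach is not made up. A row lasts 1/8 s, in which the tool goes at most 62.5 mm and 10.7 degrees, less where a joint would pass 70% of its speed; a pose out of reach is approached as far as the arm can. A call with a gripper value outside its range is refused whole. The fingers move at their own pace and stop on an object; the grip force is fixed at half the most. Time passes only in rows, so rows that do not move let the fingers close. It gives the time, the measured TCP pose, the force and the opening at its end, in the units of the state.
- get_state(): the state, without advancing time (a new reading comes with each control period).
- imaging.snapshot(name): name is "scene" or "side" or "wrist"; returns a dict with "color" (400x640x3 uint8, red, green, blue), "mtx" (3x3 intrinsics, pixels), "k1" (the pictures are not rectified: a ray, as slopes to the right and down, at radius r is drawn at 1 + k1 r^2 times it, then the intrinsics apply), "cam_to_world" (4x4, takes a point from camera to world coordinates). Camera axes: x right, y down, z forward; pixel columns grow to the right and rows downward; lengths in m; the calibration is good to about 2 mm. A picture is of the moment at which its call begins. There is no depth.
- r.finish_job(): hands the job in, once; it reports no verdict.
The state is a dict: "time": time; "joint_positions": joint angles; "joint_vel": joint speeds; "tau": joint torques, N m; "tcp_pos": TCP position; "tcp_rot": TCP orientation; "contact_force": force on the tool from outside, world axes, zero at the start; "torque": the same for the moment, N m; "opening": opening from 0.0 (shut) to 1.0 (fully open).
Only numpy, scipy, OpenCV 4.12 (cv2) and the standard library are available. Lean on these libraries where they do the work, as an engineer would, in place of code of your own. Each camera call takes 0.05 s, during which the arm holds its last target.

## Working session

There is one attempt and no reset: what is moved stays moved. The work goes in short steps, Python scripts to look and compute and a tool call to move; the robot and the scene stay as the last step left them, time stands still between calls to the robot, and variables do not carry over. Pictures are saved under pics/ and viewed, and the job is handed in when it is done.

Besides the shell and the picture viewer there is one more tool, called after "Emit:" by a JSON object that holds its "fn" and its "kwargs". arm_command: Moves the arm, as the interface text tells. Its arguments: {"type":"object","properties":{"plan":{"type":"array"}},"required":["plan"]}

```bash
mkdir -p pics; ls
cat > h.py <<'E'
import numpy as np,cv2
from plant import get_state, imaging, r
from scipy.spatial.transform import Rotation as R
def snap(n,fn):
    s=imaging.snapshot(n); cv2.imwrite('pics/'+fn+'.png',s['color'][:,:,::-1]); np.savez('pics/'+fn+'.npz',**s); return s
def ray(s,px):
    K=s['mtx'];T=s['cam_to_world'];k=float(s['k1'])
    d=np.array([(px[0]-K[0,2])/K[0,0],(px[1]-K[1,2])/K[1,1]]);u=d.copy()
    for _ in range(30): u=d/(1+k*(u@u))
    return T[:3,3],T[:3,:3]@np.array([u[0],u[1],1.])
def onz(s,px,z):
    o,d=ray(s,px); return o+d*(z-o[2])/d[2]
def proj(s,P):
    p=np.linalg.inv(s['cam_to_world'])@np.append(P,1);u=p[:2]/p[2];u=u*(1+float(s['k1'])*(u@u));K=s['mtx']
    return [K[0,0]*u[0]+K[0,2],K[1,1]*u[1]+K[1,2]]
E
python3 - <<'E'
from h import *
for n in ["scene","side","wrist"]:
    s=snap(n,n+'0'); print(n,s['cam_to_world'].round(3),s['k1'])
g=get_state();print(g)
print(R.from_rotvec(g['tcp_rot']).as_matrix().round(3))
E
```

```text
pics
scene [[-0.578 -0.488  0.654 -0.068]
 [-0.816  0.329 -0.475  0.472]
 [ 0.016 -0.808 -0.588  0.617]
 [ 0.     0.     0.     1.   ]] -0.01442208984911122
side [[ 0.868 -0.425  0.256  0.313]
 [-0.496 -0.743  0.449 -0.376]
 [-0.001 -0.517 -0.856  0.822]
 [ 0.     0.     0.     1.   ]] -0.08003361392890301
wrist [[ 0.224  0.937  0.268  0.063]
 [ 0.975 -0.215 -0.064  0.626]
 [-0.003  0.275 -0.961  0.385]
 [ 0.     0.     0.     1.   ]] -0.0018723610626681338
{'time': 0.15, 'joint_positions': array([-1.38548062,  0.41781381, -0.01030778,  1.61398613,  0.00466888,
        1.11067278, -0.05300373]), 'joint_vel': array([ 5.44100875e-04,  1.39942299e-04, -2.11870951e-04, -3.21545697e-03,
        1.56910030e-07,  1.42122243e-03, -1.34119640e-03]), 'tau': array([ 3.26377967e-04, -8.51531625e+01,  6.37859758e-01, -4.26135993e+01,
       -4.89698164e-02,  1.70885056e-02,  3.50677533e-05]), 'tcp_pos': array([0.14048494, 0.6087433 , 0.20500426]), 'tcp_rot': array([ 0.17740524,  1.56350327, -0.1787497 ]), 'contact_force': array([0.03537967, 0.19297632, 0.0669555 ]), 'torque': array([-0.0031455 ,  0.01317609,  0.03755264]), 'opening': 0.9974580162378999}
[[-0.     0.225  0.974]
 [-0.001  0.974 -0.225]
 [-1.    -0.001  0.   ]]
```

View pics/scene0.png

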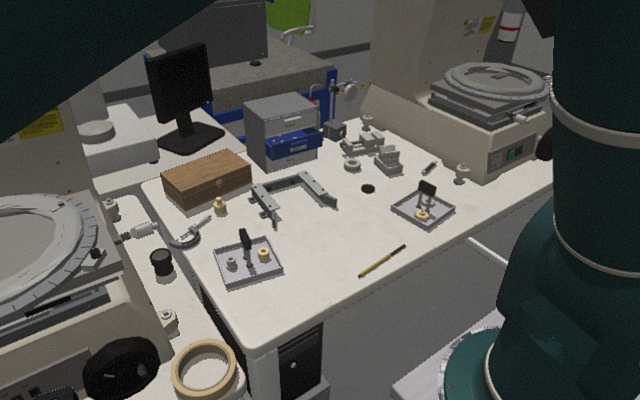

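View pics/side0.png

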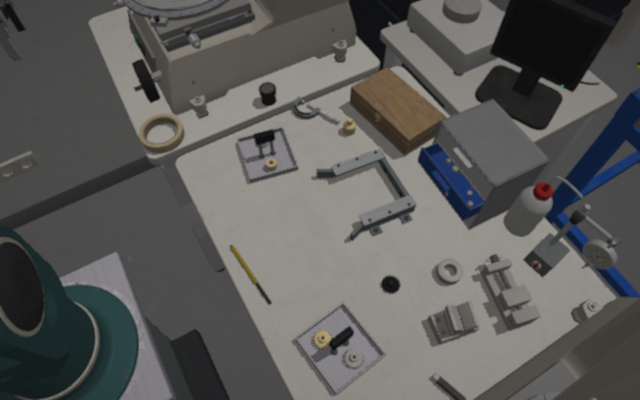

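View pics/wrist0.png

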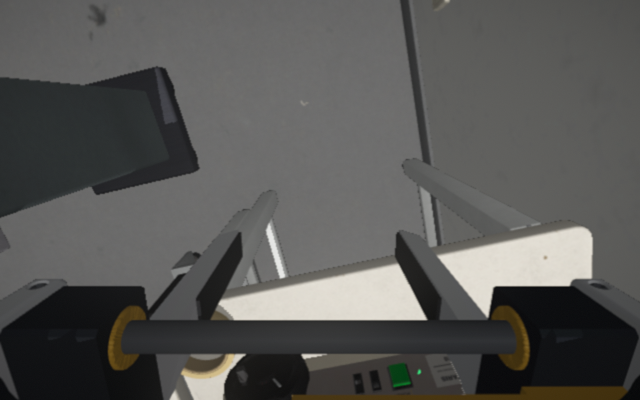

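Run:
```python
import cv2,numpy as np
a=cv2.imread('pics/side0.png');b=cv2.imread('pics/scene0.png')
f=lambda i,x,y,w,h:cv2.resize(i[y:y+h,x:x+w],(400,300),interpolation=cv2.INTER_CUBIC)
cv2.imwrite('pics/z0.png',np.vstack([np.hstack([f(a,215,110,100,75),f(a,280,300,120,90)]),np.hstack([f(b,205,220,100,75),f(b,380,170,88,66)])]))
cv2.imwrite('pics/z1.png',np.hstack([cv2.resize(a[130:260,290:430],None,fx=2.8,fy=2.8,interpolation=2),cv2.resize(b[150:280,210:350],None,fx=2.8,fy=2.8,interpolation=2)]))
```

```text
(no output)
```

View pics/z0.png

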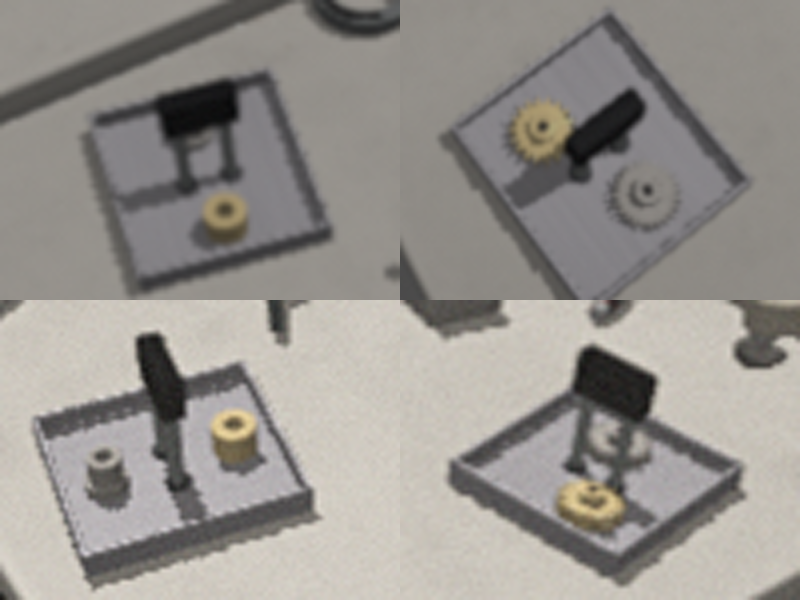

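View pics/z1.png

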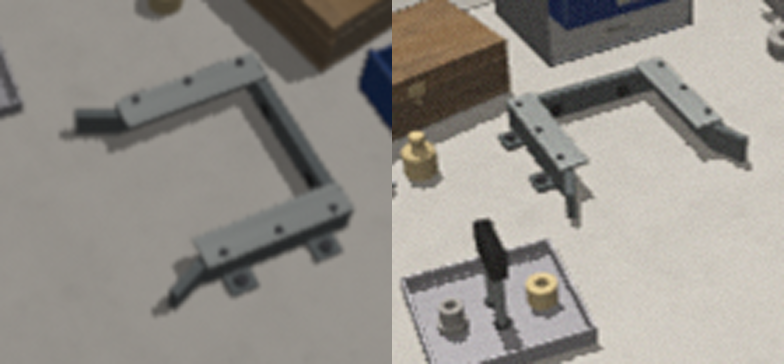

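Run:
```python
from h import *
S=dict(np.load('pics/side0.npz'));C=dict(np.load('pics/scene0.npz'))
f=lambda x,y,o,k:(np.array([x,y])+.5)/k+np.array(o)-.5
print('tray rim side'); 
for p in [(210,12),(55,130),(348,182)]: print(onz(S,f(*p,(280,300),10/3),.016).round(4))
print('tray rim scene')
# view tile offset(400,300)
for p in [(185,85),(52,162),(342,165),(222,255)]: print(onz(C,f(*p,(380,170),400/88),.016).round(4))
print('handle ends side'); 
for p in [(238,98),(177,147)]: print(onz(S,f(*p,(280,300),10/3),.080).round(4))
print('handle mask')
for s,(x,y,w,h) in ((S,(310,315,60,45)),(C,(405,172,50,30))):
    g=s['color'][y:y+h,x:x+w].max(2); m=(g<60).astype(np.uint8); 
    n,l,st,ce=cv2.connectedComponentsWithStats(m); i=1+st[1:,4].argmax(); c=ce[i]+[x,y]; print(st[i],c,onz(s,c,.08).round(4),onz(s,c,.067).round(4))
print('dock lip holes side')
U=[onz(S,f(*p,(290,130),2.8),.03) for p in [(135,100),(187,80),(240,62)]]
L=[onz(S,f(*p,(290,130),2.8),.03) for p in [(223,252),(278,230),(332,208)]]
U2=[onz(C,f(*p,(210,150),2.8),.03) for p in [(517-392,103),(540-392,130),(562-392,158)]]
L2=[onz(C,f(*p,(210,150),2.8),.03) for p in [(659-392,65),(683-392,88),(708-392,111)]]
for A,B in ((U,L),(U2,L2)):
    A=np.array(A)[:,:2];B=np.array(B)[:,:2]; print(A.round(4).tolist(),B.round(4).tolist())
    for q in (A,B): print(np.degrees(np.arctan2(*((q-q.mean(0))[[0,-1]]@np.eye(2)).ptp(0)[::-1])) if 0 else np.degrees(np.arctan2((q[-1]-q[0])[1],(q[-1]-q[0])[0])))
    print('mid',((A.mean(0)+B.mean(0))/2).round(4),(A.mean(0)-B.mean(0)).round(4))
```

```text
tray rim side
[ 0.4878 -0.1643  0.016 ]
[ 0.3828 -0.179   0.016 ]
[ 0.5023 -0.2792  0.016 ]
tray rim scene
[ 0.5002 -0.2768  0.016 ]
[ 0.4886 -0.1603  0.016 ]
[ 0.3974 -0.2902  0.016 ]
[ 0.381  -0.1766  0.016 ]
handle ends side
[ 0.4631 -0.2256  0.08  ]
[ 0.4247 -0.2313  0.08  ]
handle mask
[ 19  12  24  27 286] [340.36013986 339.37412587] [ 0.439  -0.2314  0.08  ] [ 0.4412 -0.2288  0.067 ]
[ 13   9  18  16 178] [426.65168539 188.32022472] [ 0.4314 -0.2095  0.08  ] [ 0.4434 -0.226   0.067 ]
dock lip holes side
[[0.635, 0.0974], [0.6798, 0.0937], [0.7252, 0.088]] [[0.6206, -0.0475], [0.6649, -0.052], [0.7097, -0.0564]]
-5.978786313796782
-5.7329985271719766
mid [0.6725 0.0205] [0.0149 0.145 ]
[[0.731, 0.0882], [0.682, 0.0918], [0.6353, 0.0967]] [[0.7131, -0.0557], [0.6672, -0.0516], [0.6234, -0.0485]]
174.91074812734342
175.43589690833034
mid [0.6753 0.0201] [0.0149 0.1442]
```

Emit:
{"fn": "arm_command", "kwargs": {"plan": [[-6,-48,23,0,0,0,100],[-6,-48,23,0,0,0,100],[-6,-48,23,0,0,0,100],[-6,-48,23,0,0,0,100],[-6,-48,23,0,0,0,100]]}}

```text
time: 0.78
tcp_pos: [0.1987, 0.3428, 0.2335]
tcp_rot: [0.173, 1.565, -0.179]
contact_force: [0.4, 0.5, 1.3]
opening: 1.002
```

```bash
cat >> h.py <<'E'
def to(p,yaw):
    g=get_state();M=R.from_rotvec(g['tcp_rot']).as_matrix()
    T=np.array([[0,-np.sin(yaw),np.cos(yaw)],[0,np.cos(yaw),np.sin(yaw)],[-1,0,0]])
    print('t',g['time'],'tcp',g['tcp_pos'].round(4),'yaw',np.degrees(np.arctan2(M[1,2],M[0,2])).round(2),'F',g['contact_force'].round(1),'op',round(g['opening'],3))
    print('shift mm',((M.T@(np.array(p)-g['tcp_pos']))*1000).round(1),'turn',np.degrees(R.from_matrix(M.T@T).as_rotvec()).round(1))
E
python3 -c "
from h import *
to([.40,0.05,.2],np.radians(8))"
```

```text
t 0.775 tcp [0.1987 0.3428 0.2335] yaw -12.82 F [0.4 0.5 1.3] op 1.002
shift mm [  34.4 -240.7  261.3] turn [-20.8  -0.1   0.2]
```

Emit:
{"fn": "arm_command", "kwargs": {"plan": [[0,-35,43,0,0,0,100],[5,-40,43,0,0,0,100],[6,-40,43,0,0,0,100],[6,-40,43,0,0,0,100],[6,-40,43,0,0,0,100],[6,-40,43,0,0,0,100],[0,0,0,-10,0,0,100],[0,0,0,-10,0,0,100]]}}

```text
time: 1.78
tcp_pos: [0.4034, 0.0429, 0.2054]
tcp_rot: [-0.102, 1.567, 0.102]
contact_force: [0.2, 0.4, 0.3]
opening: 0.998
```

```bash
python3 -c "
from h import *
to([.442,-0.2275,.15],np.radians(8))"
```

```text
t 1.775 tcp [0.4034 0.0429 0.2054] yaw 7.46 F [0.2 0.4 0.3] op 0.998
shift mm [  55.3 -273.2    3.1] turn [-0.5  0.1 -0. ]
```

Emit:
{"fn": "arm_command", "kwargs": {"plan": [[5,-45,0,0,0,0,100],[10,-45,0,0,0,0,100],[10,-45,0,0,0,0,100],[10,-46,1,0,0,0,100],[10,-46,1,0,0,0,100],[10,-46,1,0,0,0,100],[0,0,0,0,0,0,100]]}}

```text
time: 2.65
tcp_pos: [0.4441, -0.2353, 0.1485]
tcp_rot: [-0.108, 1.565, 0.108]
contact_force: [0.2, 1.2, 0.6]
opening: 0.996
```

```bash
python3 -c "
from h import *
to([.442,-0.2275,.048],np.radians(8))
for n in ['side','wrist','scene']: snap(n,n+'1')
a=cv2.imread('pics/side1.png')[270:400,260:420];b=cv2.imread('pics/wrist1.png')
cv2.imwrite('pics/z2.png',np.hstack([cv2.resize(a,(400,325)),cv2.resize(b,(400,325))]))"
```

```text
t 2.65 tcp [ 0.4441 -0.2353  0.1485] yaw 7.86 F [0.2 1.2 0.6] op 0.996
shift mm [100.5   8.   -1.3] turn [-0.1  0.2  0. ]
```

View pics/wrist1.png

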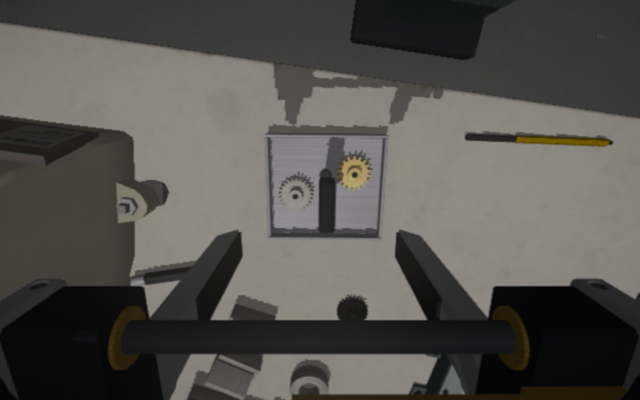

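```bash
python3 -c "
from h import *
S=dict(np.load('pics/wrist1.npz'))
P=[onz(S,p,.016)[:2] for p in [(269,134),(387,135),(382,237),(271,237)]]
print(np.array(P).round(4).tolist(),np.mean(P,0))
for p in [(327.5,179),(327.5,210),(327.5,231)]: print(onz(S,p,.08).round(4))
print(S['cam_to_world'][:3,3])
C=S['color'];m=(C.max(2)<50).astype(np.uint8)
n,l,st,ce=cv2.connectedComponentsWithStats(m)
for i in range(1,n):
  if 300<ce[i][0]<350 and 150<ce[i][1]<250: print(st[i],ce[i],onz(S,ce[i],.08))
"
```

```text
[[0.3965, -0.2893], [0.3815, -0.176], [0.4869, -0.1601], [0.5033, -0.2768]] [ 0.44207591 -0.22555472]
[ 0.4188 -0.2305  0.08  ]
[ 0.4446 -0.2266  0.08  ]
[ 0.4629 -0.2239  0.08  ]
[ 0.36480865 -0.24532322  0.32839784]
[319 169  16  64 873] [326.65979381 202.73081329] [ 0.43850415 -0.2282475   0.08      ]
```

Emit:
{"fn": "arm_command", "kwargs": {"plan": [[15,8,-1,0,0,0,100],[30,0,0,0,0,0,100],[30,0,0,0,0,0,100],[20,0,0,0,0,0,100],[4,0,0,0,0,0,100]]}}

```text
time: 3.42
tcp_pos: [0.4438, -0.2143, 0.0456]
tcp_rot: [-0.115, 1.561, 0.123]
contact_force: [-0.3, 0.3, 0.5]
opening: 1.001
```

```bash
python3 -c "
from h import *
to([.442,-0.227,.048],np.radians(8.2))"
```

```text
t 3.425 tcp [ 0.4438 -0.2143  0.0456] yaw 8.69 F [-0.3  0.3  0.5] op 1.001
shift mm [ -2.5 -12.3  -3.7] turn [ 0.5  0.4 -0.3]
```

Emit:
{"fn": "arm_command", "kwargs": {"plan": [[-2,-12,-3,0.5,0.3,0,100],[0,0,0,0,0,0,100]]}}

```text
time: 3.68
tcp_pos: [0.4429, -0.2268, 0.0484]
tcp_rot: [-0.109, 1.566, 0.116]
contact_force: [-0.1, 0.6, 0.6]
opening: 0.998
```

```bash
python3 -c "
from h import *
to([.442,-0.227,.048],np.radians(8.2))"
```

```text
t 3.675 tcp [ 0.4429 -0.2268  0.0484] yaw 8.22 F [-0.1  0.6  0.6] op 0.998
shift mm [ 0.4 -0.1 -1. ] turn [ 0.   0.1 -0.3]
```

Emit:
{"fn": "arm_command", "kwargs": {"plan": [[0,0,0,0,0,0,0],[0,0,0,0,0,0,0],[0,0,0,0,0,0,0],[0,0,0,0,0,0,0],[0,0,0,0,0,0,0],[0,0,0,0,0,0,0]]}}

```text
time: 4.42
tcp_pos: [0.4437, -0.2266, 0.0495]
tcp_rot: [-0.109, 1.564, 0.116]
contact_force: [0.7, -0.5, 0.5]
opening: 0.401
```

```bash
python3 -c "
from h import *
to([.442,-0.227,.048],np.radians(8.2))"
```

```text
t 4.425 tcp [ 0.4437 -0.2266  0.0495] yaw 8.23 F [ 0.7 -0.5  0.5] op 0.401
shift mm [ 1.5 -0.2 -1.7] turn [ 0.   0.2 -0.2]
```

Emit:
{"fn": "arm_command", "kwargs": {"plan": [[1,0,-1,0,0,0,0],[0,0,0,0,0,0,0],[0,0,0,0,0,0,0],[0,0,0,0,0,0,0],[0,0,0,0,0,0,0]]}}

```text
time: 5.05
tcp_pos: [0.4425, -0.2269, 0.0485]
tcp_rot: [-0.109, 1.564, 0.116]
contact_force: [0.2, -0.1, 0.3]
opening: 0.15
```

```bash
python3 -c "
from h import *
to([.442,-0.227,.048],np.radians(8.2))"
```

```text
t 5.05 tcp [ 0.4425 -0.2269  0.0485] yaw 8.22 F [ 0.2 -0.1  0.3] op 0.15
shift mm [ 0.5 -0.  -0.6] turn [ 0.   0.2 -0.2]
```

Emit:
{"fn": "arm_command", "kwargs": {"plan": [[-8,0,0,0,0,0,0],[-12,0,0,0,0,0,0],[-12,0,0,0,0,0,0],[-5,0,0,0,0,0,0]]}}

```text
time: 5.55
tcp_pos: [0.4421, -0.2269, 0.088]
tcp_rot: [-0.109, 1.565, 0.116]
contact_force: [0.6, 0.6, -3.2]
opening: 0.147
```

```bash
python3 -c "
from h import *
to([.51,0.036,.085],np.radians(-5.6));snap('wrist','wrist2');snap('side','side2')"
```

```text
t 5.55 tcp [ 0.4421 -0.2269  0.088 ] yaw 8.22 F [ 0.6  0.6 -3.2] op 0.147
shift mm [  4.4 250.5 104.8] turn [13.8  0.2 -0.3]
```

View pics/wrist2.png

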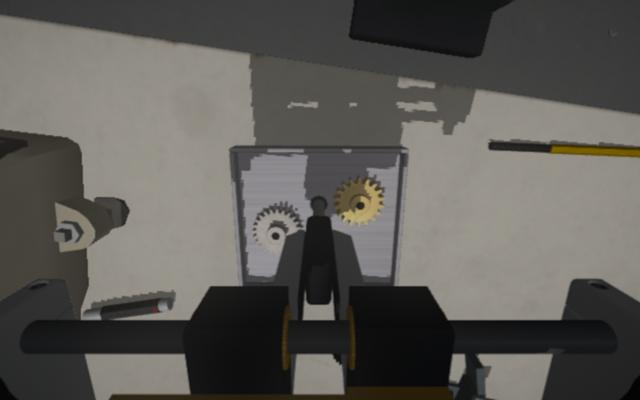

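Emit:
{"fn": "arm_command", "kwargs": {"plan": [[0,6,3,0,0,0,0],[0,14,6,0,0,0,0],[0,22,9,0,0,0,0],[0,24,10,0,0,0,0],[0,24,10,0,0,0,0],[0,24,10,0,0,0,0],[0,24,10,0,0,0,0],[0,20,8,0,0,0,0],[0,12,5,0,0,0,0],[0,5,2,0,0,0,0]]}}

```text
time: 6.9
tcp_pos: [0.4896, -0.0287, 0.0861]
tcp_rot: [-0.111, 1.569, 0.121]
contact_force: [0.2, 0.6, -3.0]
opening: 0.145
```

```bash
python3 -c "
from h import *
to([.51,0.036,.085],np.radians(-5.6));snap('wrist','wrist2');snap('side','side2')"
```

```text
t 6.9 tcp [ 0.4896 -0.0287  0.0861] yaw 8.47 F [ 0.2  0.6 -3. ] op 0.145
shift mm [ 1.4 61.  29.7] turn [14.1 -0.1 -0.4]
```

Emit:
{"fn": "arm_command", "kwargs": {"plan": [[0,5,2,1,0,0,0],[0,12,4,2,0,0,0],[0,15,5,3,0,0,0],[0,15,5,3,0,0,0],[0,10,3,3,0,0,0],[0,5,1,2,0,0,0],[0,0,0,0,0,0,0]]}}

```text
time: 7.88
tcp_pos: [0.5063, 0.0325, 0.0867]
tcp_rot: [0.096, 1.571, -0.088]
contact_force: [0.2, -0.6, -3.7]
opening: 0.149
```

```bash
python3 -c "
from h import *
to([.51,0.036,.085],np.radians(-5.6));snap('wrist','wrist3');snap('side','side3')"
```

```text
t 7.875 tcp [0.5063 0.0325 0.0867] yaw -6.69 F [ 0.2 -0.6 -3.7] op 0.149
shift mm [1.7 3.9 3.2] turn [-1.1 -0.1 -0.3]
```

View pics/wrist3.png

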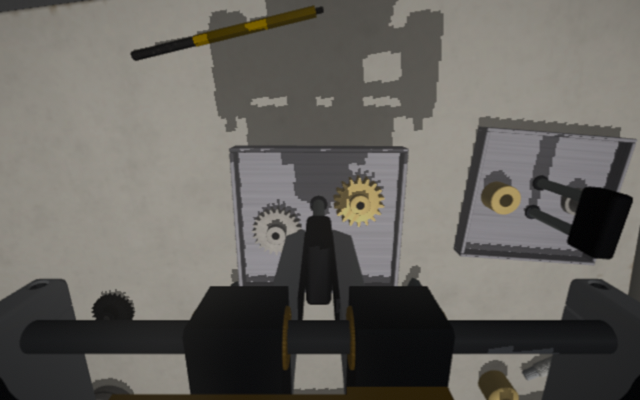

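View pics/side3.png

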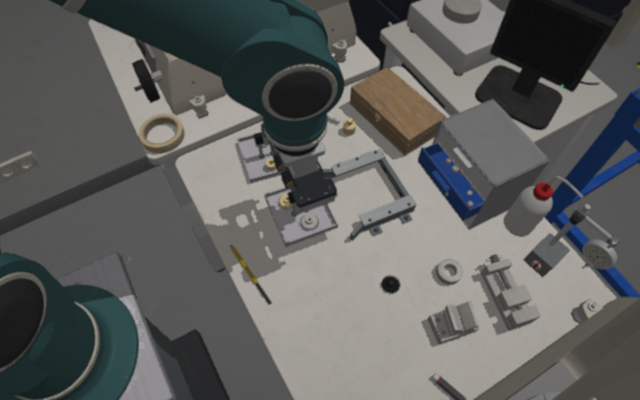

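Emit:
{"fn": "arm_command", "kwargs": {"plan": [[4,4,3,-0.6,0,0,0],[10,0,0,-0.4,0,0,0],[10,0,0,0,0,0,0],[8,0,0,0,0,0,0],[4,0,0,0,0,0,0]]}}

```text
time: 8.6
tcp_pos: [0.5095, 0.0355, 0.0481]
tcp_rot: [0.081, 1.572, -0.072]
contact_force: [-8.4, 0.4, 47.4]
opening: 0.142
```

```bash
python3 -c "
from h import *
to([.51,0.036,.049],np.radians(-5.6))"
```

```text
t 8.6 tcp [0.5095 0.0355 0.0481] yaw -5.61 F [-8.4  0.4 47.4] op 0.142
shift mm [-0.9  0.6  0.4] turn [-0.  -0.2 -0.3]
```

Emit:
{"fn": "arm_command", "kwargs": {"plan": [[-1.2,0,0,0,0,0,0]]}}

```text
time: 8.72
tcp_pos: [0.5095, 0.0353, 0.049]
tcp_rot: [0.082, 1.572, -0.073]
contact_force: [-0.9, -0.6, -2.7]
opening: 0.145
```

```bash
python3 -c "
from h import *
to([.664,0.021,.049],np.radians(-5.7));
S=snap('scene','scene4')
f=lambda x,y,o,k:(np.array([x,y])+.5)/k+np.array(o)-.5
S=dict(np.load('pics/side0.npz'));
# lip front ends / dock outline corners (side): outer-front & inner-front
for p in [(118,103),(128,127),(193,240),(207,265),(335,185),(350,208),(245,58)]: 
  q=onz(S,f(*p,(290,130),2.8),.03)[:2]-[.674,.0203]; a=np.radians(-5.7); print((np.array([[np.cos(a),np.sin(a)],[-np.sin(a),np.cos(a)]])@q).round(4))
"
```

```text
t 8.725 tcp [0.5095 0.0353 0.049 ] yaw -5.63 F [-0.9 -0.6 -2.7] op 0.145
shift mm [ -0.4   0.9 155.2] turn [ 0.1 -0.2 -0.3]
[-0.0596  0.0756]
[-0.0621  0.0524]
[-0.0615 -0.0552]
[-0.0616 -0.0774]
[ 0.0551 -0.0565]
[ 0.0551 -0.0782]
[0.0496 0.0743]
```

View pics/scene4.png

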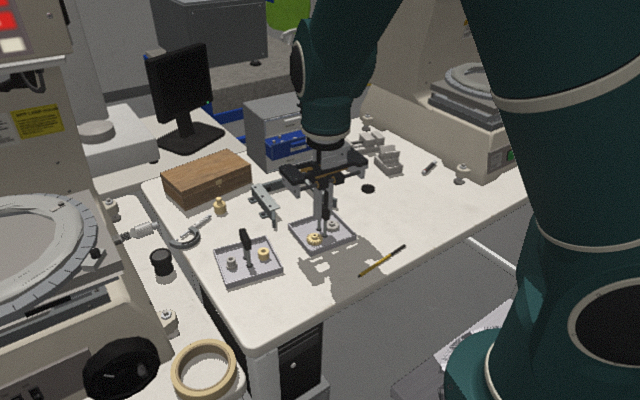

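Emit:
{"fn": "arm_command", "kwargs": {"plan": [[0,0,7,0,0,0,0],[0,0,12,0,0,0,0],[0,0,12,0,0,0,0],[0,0,12,0,0,0,0],[0,0,12,0,0,0,0],[0,0,6,0,0,0,0]]}}

```text
time: 9.52
tcp_pos: [0.5752, 0.029, 0.049]
tcp_rot: [0.081, 1.571, -0.073]
contact_force: [-0.1, -0.0, -3.4]
opening: 0.149
```

```bash
python3 -c "
from h import *
to([.664,0.0205,.049],np.radians(-5.7))
for n in ['side','scene']: snap(n,n+'5')
a=cv2.imread('pics/side5.png')[130:260,260:420];b=cv2.imread('pics/scene5.png')[160:290,230:390]
cv2.imwrite('pics/z5.png',np.hstack([cv2.resize(a,(400,325)),cv2.resize(b,(400,325))]))"
```

```text
t 9.525 tcp [0.5752 0.029  0.049 ] yaw -5.61 F [-0.1 -0.  -3.4] op 0.149
shift mm [-0.2  0.2 89.2] turn [ 0.1 -0.1 -0.3]
```

View pics/z5.png

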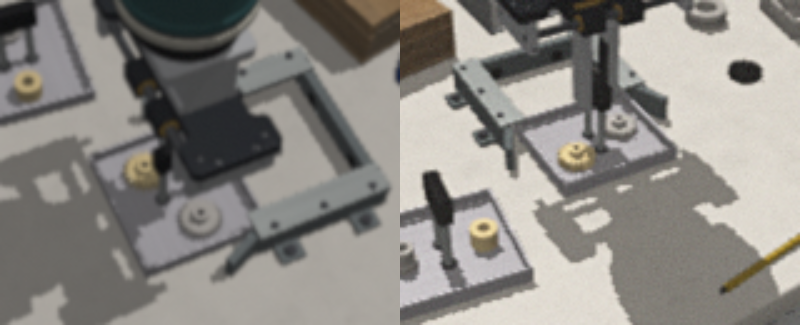

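Emit:
{"fn": "arm_command", "kwargs": {"plan": [[0,0,7,0,0,0,0],[0,0,12,0,0,0,0],[0,0,12,0,0,0,0],[0,0,12,0,0,0,0],[0,0,12,0,0,0,0],[0,0,8,0,0,0,0]]}}

```text
time: 10.38
tcp_pos: [0.6414, 0.0227, 0.0488]
tcp_rot: [0.081, 1.572, -0.072]
contact_force: [-0.0, 0.0, -2.9]
opening: 0.147
```

```bash
python3 -c "
from h import *
to([.669,0.0200,.0485],np.radians(-5.7))"
```

```text
t 10.375 tcp [0.6414 0.0227 0.0488] yaw -5.59 F [-0.   0.  -2.9] op 0.147
shift mm [ 0.2 -0.  27.7] turn [ 0.1 -0.1 -0.3]
```

Emit:
{"fn": "arm_command", "kwargs": {"plan": [[0,0,7,0,0,0,0],[0,0,7,0,0,0,0],[0,0,4,0,0,0,0],[0,0,3,0,0,0,0],[0,0,2,0,0,0,0]]}}

```text
time: 11.0
tcp_pos: [0.6657, 0.0202, 0.0484]
tcp_rot: [0.081, 1.572, -0.072]
contact_force: [-0.5, -0.1, -3.1]
opening: 0.146
```

```bash
python3 -c "
from h import *
to([.669,0.0200,.0485],np.radians(-5.7))"
```

```text
t 11.0 tcp [0.6657 0.0202 0.0484] yaw -5.6 F [-0.5 -0.1 -3.1] op 0.146
shift mm [-0.1  0.1  3.3] turn [ 0.1 -0.2 -0.3]
```

Emit:
{"fn": "arm_command", "kwargs": {"plan": [[0,0,2,0,0,0,0],[0,0,2,0,0,0,0]]}}

```text
time: 11.25
tcp_pos: [0.667, 0.0201, 0.0486]
tcp_rot: [0.082, 1.579, -0.071]
contact_force: [-23.0, 2.5, 19.1]
opening: 0.148
```

Emit:
{"fn": "arm_command", "kwargs": {"plan": [[0,0,2,0,0,0,0],[0,0,1.5,0,0,0,0]]}}

```text
time: 11.5
tcp_pos: [0.6672, 0.0201, 0.049]
tcp_rot: [0.084, 1.586, -0.07]
contact_force: [-11.8, 1.0, 7.1]
opening: 0.145
```

```bash
python3 -c "
from h import *
to([.6665,0.0202,.0485],np.radians(-5.7))
for n in ['side','scene','wrist']: snap(n,n+'6')
a=cv2.imread('pics/side6.png')[130:260,270:430];b=cv2.imread('pics/scene6.png')[150:280,230:390]
cv2.imwrite('pics/z6.png',np.hstack([cv2.resize(a,(400,325)),cv2.resize(b,(400,325))]))"
```

```text
t 11.5 tcp [0.6672 0.0201 0.049 ] yaw -5.59 F [-11.8   1.    7.1] op 0.145
shift mm [ 0.5  0.  -0.7] turn [ 0.1 -1.  -0.4]
```

View pics/z6.png

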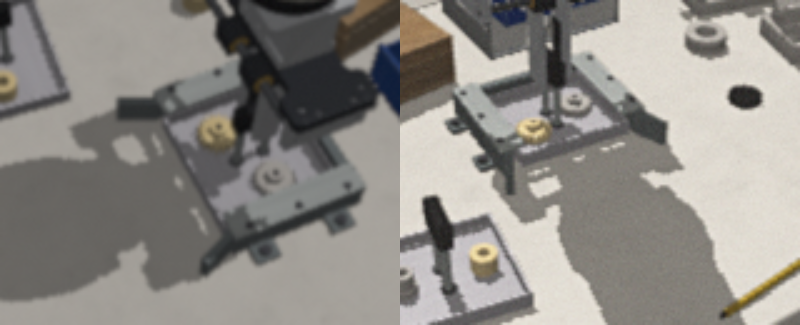

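Emit:
{"fn": "arm_command", "kwargs": {"plan": [[0.4,0,0,0,-1,0,0],[0,0,0,0,0,0,50],[0,0,0,0,0,0,50],[0,0,0,0,0,0,50],[0,0,0,0,0,0,50],[0,0,0,0,0,0,50]]}}

```text
time: 12.4
tcp_pos: [0.6677, 0.0202, 0.0495]
tcp_rot: [0.083, 1.568, -0.07]
contact_force: [0.5, -0.2, -0.3]
opening: 0.497
```

```bash
python3 -c "
from h import *
to([.6665,0.0202,.0485],np.radians(-5.7))"
```

```text
t 12.4 tcp [0.6677 0.0202 0.0495] yaw -5.59 F [ 0.5 -0.2 -0.3] op 0.497
shift mm [ 1.  -0.1 -1.2] turn [ 0.1  0.1 -0.5]
```

Released cleanly; rise and back away.

Emit:
{"fn": "arm_command", "kwargs": {"plan": [[-10,0,0,0,0,0,50],[-25,0,0,0,0,0,50],[-35,0,0,0,0,0,50],[-35,0,0,0,0,0,50],[-30,-10,-20,0,0,0,50],[-20,-20,-40,0,0,0,50],[0,-30,-40,0,0,0,50],[0,-30,-40,0,0,0,50],[0,-10,-20,0,0,0,50],[0,0,0,0,0,0,50]]}}

```text
time: 13.65
tcp_pos: [0.4939, -0.0686, 0.2136]
tcp_rot: [0.086, 1.563, -0.069]
contact_force: [0.4, -0.1, 0.1]
opening: 0.501
```

```bash
python3 -c "
from h import *
to([.6665,0.0202,.0485],np.radians(-5.7))
for n in ['side','scene','wrist']: snap(n,n+'7')
a=cv2.imread('pics/side7.png')[130:260,270:430];b=cv2.imread('pics/scene7.png')[150:280,230:390];c=cv2.imread('pics/wrist7.png')
cv2.imwrite('pics/z7.png',np.vstack([np.hstack([cv2.resize(a,(400,300)),cv2.resize(b,(400,300))]),cv2.copyMakeBorder(cv2.resize(c,(480,300)),0,0,0,320,0)]))"
```

```text
t 13.65 tcp [ 0.4939 -0.0686  0.2136] yaw -5.67 F [ 0.4 -0.1  0.1] op 0.501
shift mm [167.2 103.5 162. ] turn [ 0.   0.3 -0.7]
```

View pics/z7.png

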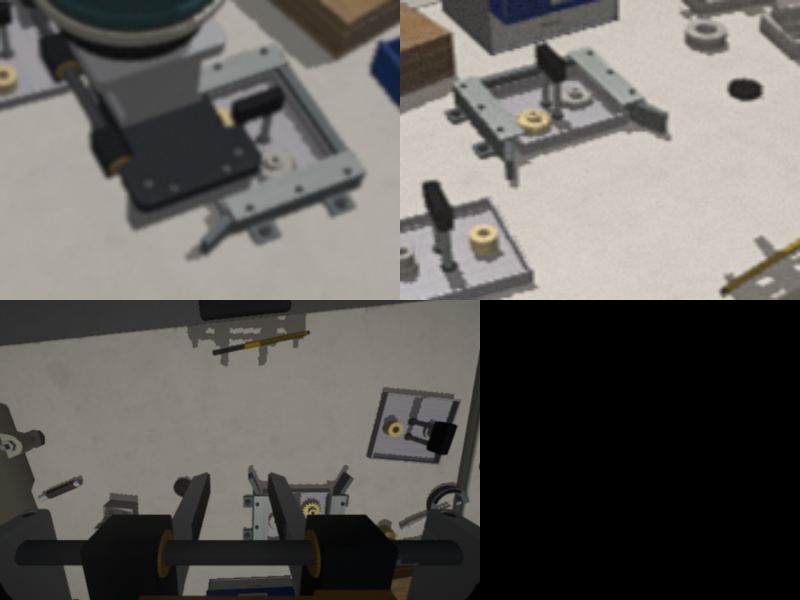

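Emit:
{"fn": "arm_command", "kwargs": {"plan": [[0,-30,-5,0,0,0,50],[0,-45,-10,0,0,0,50],[0,-45,-10,0,0,0,50],[0,-30,0,0,0,0,50],[0,0,0,0,0,0,50]]}}

```text
time: 14.42
tcp_pos: [0.4595, -0.2176, 0.2116]
tcp_rot: [0.075, 1.565, -0.068]
contact_force: [0.5, 0.9, -0.4]
opening: 0.498
```

```bash
python3 -c "
from h import *
for n in ['side','scene']: snap(n,n+'8')
a=cv2.imread('pics/side8.png')[135:245,310:430];b=cv2.imread('pics/scene8.png')[155:240,245:345]
cv2.imwrite('pics/z8.png',np.hstack([cv2.resize(a,(420,385),interpolation=2),cv2.resize(b,(380,323),interpolation=2)] if 0 else [cv2.resize(a,(400,367),interpolation=2),cv2.resize(b,(400,340),interpolation=2)[:367] if 0 else cv2.copyMakeBorder(cv2.resize(b,(400,340),interpolation=2),0,27,0,0,0)]))"
```

```text
(no output)
```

View pics/z8.png

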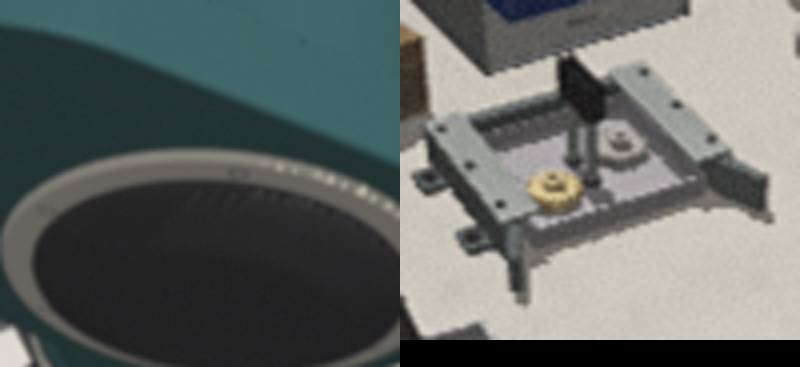

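```bash
python3 -c "
from h import *
S=dict(np.load('pics/scene8.npz'));a=np.radians(-5.7);M=np.array([[np.cos(a),np.sin(a)],[-np.sin(a),np.cos(a)]])
for p,z in [((540-400,232),.016),((620-400,214),.016),((695-400,193),.016),((537-400,210),.03),((524-400,220),.03),((705-400,163),.03),((585-400,88),.08)]:
  q=onz(S,(np.array(p)+.5)/4+[245,155]-.5,z)[:2]; print(p,q.round(4),(M@(q-[.669,.0198])).round(4))
S=dict(np.load('pics/side6.npz'))
for p,z in [((168,120),.016),((232,232),.016),((168,102),.03),((222,210),.03),((236,235),.03)]:
  q=onz(S,(np.array(p)+.5)/2.5+[270,130]-.5,z)[:2]; print(p,q.round(4),(M@(q-[.669,.0198])).round(4))
"
```

```text
(140, 232) [0.617  0.0827] [-0.058   0.0574]
(220, 214) [0.6052 0.0332] [-0.0648  0.007 ]
(295, 193) [ 0.5973 -0.0173] [-0.0677 -0.044 ]
(137, 210) [0.6205 0.0821] [-0.0545  0.0571]
(124, 220) [0.6163 0.0935] [-0.0598  0.0681]
(305, 163) [ 0.604  -0.0294] [-0.0598 -0.0554]
(185, 88) [0.6516 0.0273] [-0.0181  0.0057]
(168, 120) [0.622  0.0791] [-0.0526  0.0543]
(232, 232) [ 0.6105 -0.0402] [-0.0522 -0.0656]
(168, 102) [0.6262 0.087 ] [-0.0493  0.0626]
(222, 210) [ 0.6092 -0.0251] [-0.055  -0.0506]
(236, 235) [ 0.6066 -0.0499] [-0.0551 -0.0756]
```

```bash
python3 -c "
from h import *
b=cv2.imread('pics/scene8.png')[165:225,255:335]
b=cv2.convertScaleAbs(b,alpha=1.3)
cv2.imwrite('pics/z9.png',cv2.resize(b,(800,600),interpolation=cv2.INTER_CUBIC))"
```

```text
(no output)
```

View pics/z9.png

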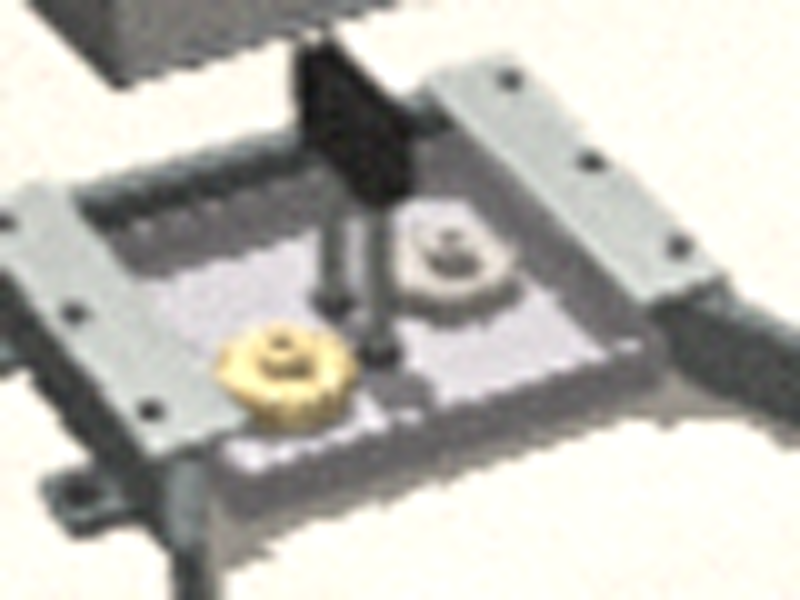

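```bash
python3 -c "
from h import *
S=dict(np.load('pics/scene8.npz'));a=np.radians(-5.7);M=np.array([[np.cos(a),np.sin(a)],[-np.sin(a),np.cos(a)]])
for p,z in [((240,468),.016),((440,405),.016),((640,348),.016),((220,517),0),((440,445),0),((660,375),0),((335,305),.004),((378,357),.004),((302,100),.067),((400,140),.067),((160,455),.03),((645,302),.03),((720,272),.03)]:
  q=onz(S,(np.array(p)+.5)/10+[255,165]-.5,z)[:2]; print(p,q.round(4),(M@(q-[.669,.0198])).round(4))
"
```

```text
(240, 468) [0.6227 0.0822] [-0.0522  0.0575]
(440, 405) [0.6172 0.0284] [-0.0524  0.0034]
(640, 348) [ 0.6092 -0.0263] [-0.0549 -0.0518]
(220, 517) [0.627 0.086] [-0.0484  0.0617]
(440, 445) [0.6214 0.0258] [-0.048   0.0012]
(660, 375) [ 0.6148 -0.037 ] [-0.0483 -0.0619]
(335, 305) [0.6825 0.0181] [ 0.0136 -0.0004]
(378, 357) [0.6569 0.0213] [-0.0122  0.0003]
(302, 100) [0.6857 0.024 ] [0.0162 0.0059]
(400, 140) [0.6565 0.0137] [-0.0118 -0.0073]
(160, 455) [0.6215 0.1043] [-0.0556  0.0793]
(645, 302) [ 0.6088 -0.0272] [-0.0553 -0.0528]
(720, 272) [ 0.6089 -0.0505] [-0.0528 -0.0759]
```

The front rim lies at dock x of about -53 mm (-55 mm is home), it is square to the dock, and the handle posts are centred to within 1 mm. I'll hand in.

```bash
python3 -c "
from h import *
print(get_state()['joint_vel'].round(3));r.finish_job()"
```

```text
[-0.025 -0.011 -0.005  0.01   0.003 -0.002 -0.003]
the job is handed in; nothing more can be done
```

The gear tray is in the dock against the back stop with both gears still in it, and I have handed the job in. `r.finish_job()` reports no verdict.

**What I did:** I told the gear tray from its twin by the toothed gears, gripped its handle from above and lifted it about 40 mm. I then turned it to the dock's direction and set it down in front of the mouth. Next I slid it between the rails until the back stop pushed back with about 23 N, released it and backed the arm away. That took about 14.5 s of the 42 s.

**Last checks, in the scene camera:**
- **Position:** the tray's front rim is at about -53 mm in the dock frame, where -55 mm is home. The handle posts are within about 1 mm of the centre line.
- **Direction:** the tray is within about 2 degrees of the dock's direction and lies flat.
- **Gears and arm:** both gears are in the tray, and the gripper is clear of everything.

**Checks that disagreed or failed:**
- **First rim reading:** my first reading of the rim, from a coarser zoom, put it at -58 to -68 mm and skewed. I had misread the edge; a finer zoom did not bear it out, and neither did the side view taken before release.
- **Side view:** the arm blocked this view at the end, so the final check rests on one camera.
- **Force:** setting the tray down pressed it on the table with 47 N at the wrist for a moment, through the held tray. That is below the 120 N wrist limit. It is above the 40 N limit that applies to the arm or gripper body pressing on something, but I saw neither touch anything.

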